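Lay out the soldering board for a bezel

ROBOT

A 7-joint arm with a two-finger parallel gripper is mounted at the origin on the work surface. World frame = base frame: x ahead of the robot, y to its left, z up, the work surface at z = 0. Lengths are in m, angles in rad, forces in N, time in s.
With the tool pointing down it reaches from about 0.425 to 0.95 m from the base axis. Payload 4.7 kg.
Tool frame: the origin (TCP) lies on the centre line of the jaws, within the pads' length; the fingertips stand robot.nose_length ahead of it and the grasp point (between the pads) lies 8 mm behind it (robot.nose_length is the distance from the TCP to the fingertips, in m); z points along the fingers, y is the line along which they close (so a half turn about z gives the same grasp; the last joint's range is limited). The gripper opens to 85 mm and grips with 20 to 120 N. Pads are 22 mm wide; open, the fingers measure 114 mm over their backs; the gripper's body (76 mm by 85 mm) begins 54 mm behind the grasp point. The pads swing forward as they close: fully open they stand 13 mm farther back than shut.
Start: joints at [-1.209, 0.469, -0.049, 1.532, 0.024, 1.141, -0.082], TCP at [0.257, 0.624, 0.242] pointing down, gripper open.
Joint ranges: [-2.59, 2.59], [-0.33, 1.99], [-1.39, 1.29], [0.1, 2.45], [-1.04, 4.18], [0.21, 1.99], [-2.66, 2.66]. Speed limits (rad/s): [2.57, 2.57, 3.14, 3.14, 3.14, 3.14, 3.14].

INTERFACE

Orientations are given as [roll, pitch, yaw] about the fixed x, y, z axes, in that order (R = Rz(yaw) Ry(pitch) Rx(roll)).
In Python, from plant import robot gives the robot as it stands. Calls block until the motion is done:
- robot.goto(position, orientation): joint-space move of the TCP to a pose.
- robot.move_straight(position, vel=0.15, attitude=None, contact_N=None): straight line of the TCP; attitude=None keeps the orientation; vel is the mean speed in m/s. With contact_N (N) it stops when the force on the tool has changed by that much, and returns True; else False.
- robot.move_joints(angles): joint-space move.
- robot.grip(opening, strength=None): opening from 0.0 (shut) to 1.0 (fully open); strength is the grip in N (None keeps the last); returns when the fingers have stopped.
- robot.sleep(seconds).
- robot.inverse_kinematics(position, orientation): joint angles nearest the present ones, or None.
- robot.sense(): the state.
- robot.grab_frame(name): name is "side" or "top" or "wrist"; returns a dict with "image" (420x560x3 uint8, red, green, blue), "range_z" (420x560 float32, m along the optical axis (not along the pixel's ray), 0 where there is no reading), "fx", "fy", "cx", "cy" (pixels), "R" (3x3) and "t" (3): a world point X has camera coordinates R X + t. Camera axes: x right, y down, z forward; pixel columns grow to the right and rows downward; lengths in m; the calibration is good to about 2 mm. A picture is of the moment at which its call begins.
A pose or a line that the arm cannot do raises robot.IKError and nothing moves.
- robot.close_job(): hands the job in; it is judged then, once.
The state is a dict: "t": time; "joint_pos": joint angles; "joint_velocities": joint speeds; "effort": joint torques, N m; "tcp_pos": TCP position; "tcp_rot": TCP orientation; "wrist_force": force on the tool from outside, world axes, zero at the start; "torque": the same for the moment, N m; "opening": opening from 0.0 (shut) to 1.0 (fully open); "gripper_force": force on a finger pad.
Only numpy, scipy, OpenCV 4.12 (cv2) and the standard library are available. Lean on these libraries where they do the work, as an engineer would, in place of code of your own. Each camera call takes 0.05 s, during which the arm holds its last target. There are 200 camera calls.

TASK

Set out the jeweller's dark wooden soldering board, in this order: lay the square steel bench block flat on the middle of the round cork mat, then lay the brass ring flat on the middle of that block, then stand the wide jar upright on the board midway between the cork mat and the pale firebrick, and last stand the small dropper bottle upright on the board straight behind the jar (towards the board's edge that is away from the robot), leaving a gap of about 2 cm between them. Let go of each thing before taking the next, and do not shift the round tin, the agate slice or the pliers.

Things in the scene. Friction and masses are not known exactly. Their poses are not given: they have to be found in the camera images.
- block: loose square bench block of bare steel, 50 x 50 mm, 20 mm high, about 0.4 kg. Origin: centre of its underside; x and y square to its sides, z up. It lies on the table
- bezel: loose plain brass ring, 40 mm outside and 32 mm inside diameter, 16 mm high, lying flat on the table with its hole upwards. Origin: on its axis at the underside, z up
- jar: loose wide white plastic jar, round, with a white screw cap. 46 mm diameter up to 37 mm, cap 39 mm diameter from 41 mm to the top at 56 mm. Origin: centre of its underside, z up. It stands on the table
- dropper: loose small white plastic dropper bottle, round, 26 mm diameter up to 36 mm, narrowing to a pointed nozzle whose tip is at 62 mm. Origin: centre of its underside, z up. It stands on the table
- board: fixed dark scorched wooden soldering board, 180 mm (x) by 360 mm (y), 10 mm thick, which the cork mat and the firebrick sit on. Origin: centre of its underside, at table height (its top is 10 mm higher); x points to the long edge away from the robot, y along the board to the robot's left. The origin lies midway between the mat's and the brick's centres, which are 240 mm apart along y, the mat on the left or on the right, it varies
- mat: fixed round cork mat on the board, 90 mm diameter, 5 mm thick. Origin: centre of its underside, 10 mm above the table (its top is 15 mm above the table)
- brick: fixed pale firebrick with small dark holes on top, on the board, 100 mm (x) by 70 mm (y), 30 mm high. Origin: centre of its underside, 10 mm above the table
- tin: bystander, leave alone: loose round aluminium tin with a lid, 52 mm diameter, 26 mm high, closed on top. Origin: centre of its underside
- agate: bystander, leave alone: loose flat round slice of agate, brown with a cream rim, no hole, 38 mm diameter, 8 mm thick. Origin: centre of its underside
- pliers: bystander, leave alone: loose small pliers with red handles lying flat, 137 mm long, 40 mm wide, 12 mm high. Origin: at table height, on the pivot's near side; x runs along them towards the handles (96 mm), the jaws reach 41 mm the other way
Things that resemble listed ones, but are neither listed nor needed, are in the scene too. What is shaped like the dropper but purple is not meant.

How it is judged:
On the way, in this order (a step that is already met when the one before it is completed fails the run):
1. the steel block lies flat on the middle of the cork mat, released (horizontal distance between block and mat below 0.012 m and z of block in the frame of mat between 0.002 and 0.009 m and angle between block's own z axis and vertical below 0.1 rad and contact force between the fingers and block below 0.3 N), for 0.2 s.
2. the brass ring lies flat on the middle of the block, released (horizontal distance between bezel and block below 0.01 m and z of bezel in the frame of block between 0.016 and 0.024 m and angle between bezel's own z axis and vertical below 0.1 rad and contact force between the fingers and bezel below 0.3 N), for 0.2 s.
3. the jar stands on the board midway between mat and firebrick, released (x of jar in the frame of board between -0.015 and 0.015 m and y of jar in the frame of board between -0.015 and 0.015 m and z of jar in the frame of board between 0.006 and 0.014 m and angle between jar's own z axis and vertical below 0.1 rad and contact force between the fingers and jar below 0.3 N), for 0.2 s.
4. the dropper bottle stands on the board behind the jar, released (horizontal distance between dropper and jar between 0.042 and 0.082 m and y of dropper in the frame of board between -0.025 and 0.025 m and x of dropper in the frame of board above 0.03 m and z of dropper in the frame of board between 0.006 and 0.014 m and angle between dropper's own z axis and vertical below 0.1 rad and contact force between the fingers and dropper below 0.3 N), for 0.2 s.
At the end, for the whole second after the job is handed in: Block flat on the mat, centred within 12 mm; ring flat on the block within 10 mm; jar upright within 15 mm (along, across the board) of midway mat-brick; dropper upright behind it, axes 42 to 82 mm apart, within 25 mm of the board's cross centre line; all on the board, released, at rest (all of step 1 and all of step 2 and all of step 3 and all of step 4 and linear speed of each of block, bezel, jar, dropper below 0.02 m/s); the robot touches nothing.
It fails at once if the round tin was shifted by more than 20 mm (distance of tin from where it was at the start of the episode above 0.02 m).
It fails at once if the agate slice was shifted by more than 20 mm (distance of agate from where it was at the start of the episode above 0.02 m).
It fails at once if the pliers was shifted by more than 20 mm (distance of pliers from where it was at the start of the episode above 0.02 m).
It also fails if it takes over 115 s, if anything falls off the work surface, if the arm or the gripper's body presses on something with over 40 N, if the wrist force passes 120 N, or if a joint passes its speed limit or range.

## Working session

There is one attempt and no reset: what is moved stays moved. The work goes in short steps, each a Python script; the robot and the scene stay as the last script left them, time stands still between calls to the robot, and variables do not carry over. Pictures are saved under pics/ and viewed, at most 14 in all, crops included, and the job is handed in when it is done.

```bash
mkdir -p pics; ls; python3 - <<'E'
from plant import robot
import cv2,pickle,numpy as np
F={}
for n in("top","side"):
    f=robot.grab_frame(n);F[n]=f
    cv2.imwrite(f"pics/{n}0.png",cv2.resize(f["image"][:,:,::-1],(800,600),interpolation=cv2.INTER_CUBIC))
    print(n,-f["R"].T@f["t"],f["fx"])
pickle.dump(F,open("f0.pkl","wb"))
s=robot.sense();print(s["t"],s["tcp_pos"],s["tcp_rot"],robot.nose_length)
E
```

```text
pics
top [ 0.4138349  -0.02870615  1.45947743] 466.1015356800488
side [0.22290975 1.03589768 0.81213374] 539.7488860592608
0.1 [0.25695924 0.62362433 0.24134179] [-3.13979399e+00  1.09410413e-04  2.75079086e+00] 0.011
```

View pics/top0.png

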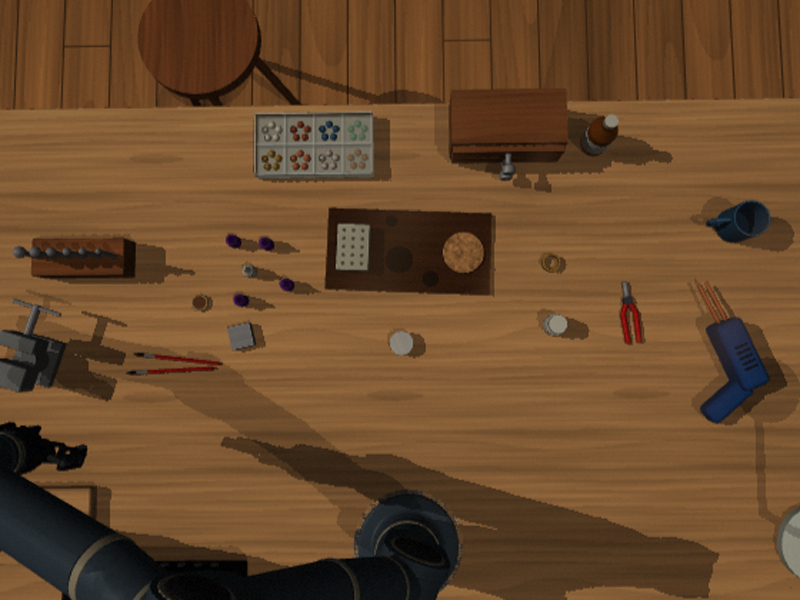

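View pics/side0.png

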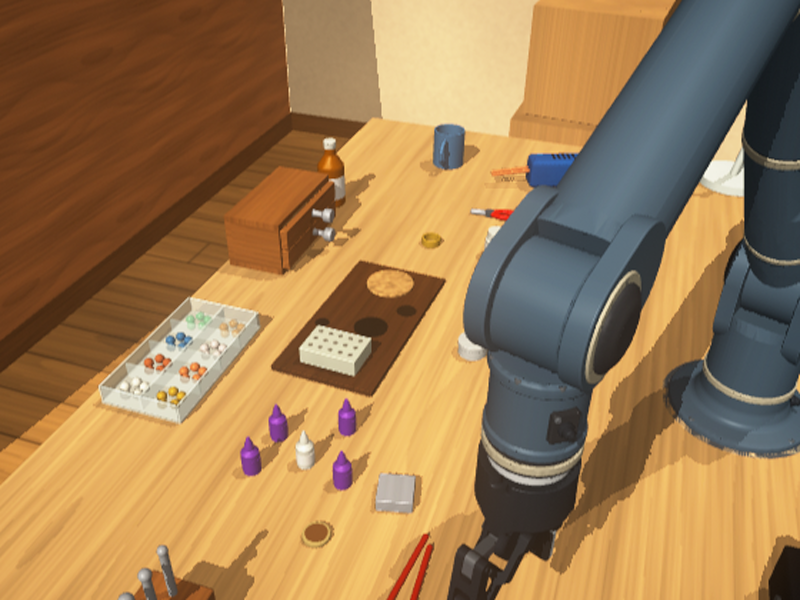

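The top view (800x600) shows:
- Mat at (463,252), brick at (352,247), steel block at (242,335).
- White dropper at (248,270), among purple ones at (233,241), (266,243), (287,284) and (240,300).
- Ring candidates: (552,263) is brass and open. (202,302) is brown with a cream rim, so it is the agate.
- Jar/tin candidates: (401,343) and (556,324).

I'll confirm these with an enlarged crop and heights.

```bash
cat > h.py <<'E'
import cv2,pickle,numpy as np
def world(f):
    d=f["range_z"];v,u=np.mgrid[:d.shape[0],:d.shape[1]]
    P=np.stack([(u-f["cx"])/f["fx"]*d,(v-f["cy"])/f["fy"]*d,d],-1)
    return (P-f["t"])@f["R"]   # R^T(P-t)
E
python3 - <<'E'
from h import *
f=pickle.load(open("f0.pkl","rb"))["top"];W=world(f);I=np.ascontiguousarray(f["image"][:,:,::-1])
def c(x,y,r=28): # 800-scale coords
    x=int(x*.7);y=int(y*.7);return cv2.resize(I[y-r:y+r,x-r:x+r],(260,260),interpolation=cv2.INTER_CUBIC)
P=[(401,343),(556,324),(552,263),(202,302),(248,270),(242,335)]
T=[c(*p) for p in P]
cv2.imwrite("pics/c1.png",np.vstack([np.hstack(T[:3]),np.hstack(T[3:])]))
for p in P+[(463,252),(352,247)]:
    x,y=int(p[0]*.7),int(p[1]*.7);r=26
    w=W[y-r:y+r,x-r:x+r].reshape(-1,3);w0=W[y,x]
    near=w[np.hypot(*(w[:,:2]-w0[:2]).T)<.05]; print(p,w0.round(3),"zs",np.percentile(near[:,2],[5,25,50,75,90,95,98,99.5]).round(3))
E
```

```text
(401, 343) [0.428 0.013 0.024] zs [-5.000e-03 -2.000e-03  1.000e-03  2.300e-02  2.700e-02  2.900e-02
  3.200e-02  1.459e+00]
(556, 324) [ 0.467 -0.317  0.053] zs [-0.005 -0.002  0.001  0.014  0.055  0.057  0.059  0.061]
(552, 263) [ 0.601 -0.323 -0.003] zs [-0.006 -0.003 -0.     0.002  0.005  0.012  0.017  0.021]
(202, 302) [0.524 0.448 0.01 ] zs [-0.005 -0.002  0.001  0.003  0.007  0.009  0.011  0.013]
(248, 270) [0.587 0.337 0.051] zs [-0.005 -0.002  0.     0.003  0.007  0.036  0.046  0.057]
(242, 335) [0.451 0.356 0.02 ] zs [-0.005 -0.001  0.002  0.017  0.022  0.023  0.025  0.028]
(463, 252) [ 0.627 -0.127  0.011] zs [0.007 0.011 0.014 0.016 0.018 0.019 0.02  0.021]
(352, 247) [0.638 0.115 0.04 ] zs [0.008 0.036 0.039 0.042 0.044 0.044 0.046 0.047]
```

View pics/c1.png

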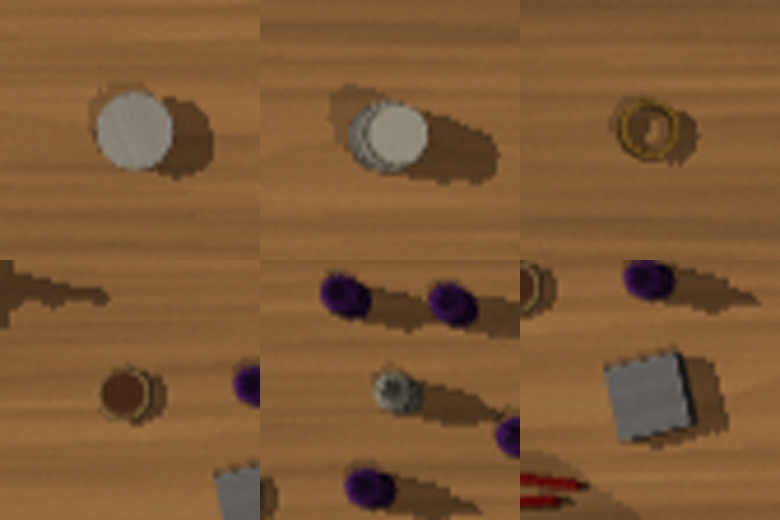

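The crop confirms the picks: the flat grey-topped tin (26 mm) is at (401,343), and the jar with its smaller cap (56 mm) is at (556,324). The hollow brass ring is at (552,263), the agate at (202,302), the white dropper at (248,270) and the block at (242,335). Next I'll measure them.

```bash
cat >> h.py <<'E'
def ray(f,uv,z):
    uv=np.atleast_2d(uv).astype(float);C=-f["R"].T@f["t"]
    d=np.c_[(uv[:,0]-f["cx"])/f["fx"],(uv[:,1]-f["cy"])/f["fy"],np.ones(len(uv))]@f["R"]
    return (C+d*((z-C[2])/d[:,2])[:,None])[:,:2]
def blob(mask,x,y,r):
    m=np.zeros(mask.shape,np.uint8);x=int(x*.7);y=int(y*.7);m[y-r:y+r,x-r:x+r]=mask[y-r:y+r,x-r:x+r]
    n,l,s,c=cv2.connectedComponentsWithStats(m);k=1+np.argmax(s[1:,4]);return np.argwhere(l==k)[:,::-1],s[k,4]
def rect(p):
    r=cv2.minAreaRect((p*1000).astype(np.float32));return np.round(r[0],1),np.round(r[1],1),round(r[2],1)
E
python3 - <<'E'
from h import *
f=pickle.load(open("f0.pkl","rb"))["top"];W=world(f)
H=cv2.cvtColor(f["image"],cv2.COLOR_RGB2HSV).astype(int);S,V=H[...,1],H[...,2];gray=(S<70)
for n,m,p,r,z in [("block",gray&(V>70),(242,335),16,.02),("jarcap",gray&(V>130),(560,324),14,.056),("dropper",gray&(V>50),(248,270),12,.035),
  ("brick",gray&(V>110),(352,247),26,.04),("mat",V>95,(463,252),20,.015),("board",(V<75),(410,252),66,.01),
  ("ring",(S>150)&(V<125)&(H[...,0]>15),(552,263),12,.016)]:
    q,a=blob(m.astype(np.uint8),*p,r);w=ray(f,q,z);print(n,a,w.mean(0).round(4),rect(w))
for px in [(233,241),(266,243),(287,284),(240,300)]: print("purple",ray(f,np.array(px)*.7,.05).round(3))
x,y=int(248*.7),int(270*.7)
print(S[y-6:y+7,x-6:x+7]);print(V[y-6:y+7,x-6:x+7])
x,y=386,184;print(H[y-7:y+8,x-8:x+9,0]);print(V[y-7:y+8,x-8:x+9])
E
```

```text
block 242 [0.447  0.3591] (array([446.8, 359. ]), array([48.2, 47.7]), 13.4)
jarcap 117 [ 0.465  -0.3201] (array([ 465.1, -320.4]), array([32.9, 33.2]), 88.4)
dropper 50 [0.5874 0.3395] (array([587.2, 338.2]), array([25.1, 21.8]), 89.3)
brick 562 [0.6368 0.1137] (array([636.5, 113.6]), array([66.7, 96.8]), 87.2)
mat 605 [ 0.6256 -0.1258] (array([ 625. , -124.9]), array([84.3, 85.1]), 89.2)
board 5211 [ 0.6296 -0.0104] (array([630.7, -10. ]), array([367.9, 181.8]), 87.1)
ring 86 [ 0.6004 -0.3164] (array([ 600.5, -317.1]), array([40.3, 40.9]), 88.5)
purple [[0.65  0.369]]
purple [[0.645 0.297]]
purple [[0.556 0.252]]
purple [[0.523 0.352]]
[[149 151 152 151 152 151 152 152 152 151 151 152 149]
 [152 151 150 149 153 144 139 147 153 152 150 147 150]
 [149 150 149 148 111  92  87 112 108 141 151 150 150]
 [152 151 150  96  34  45  47  48  50  74 139 149 152]
 [151 152 142  37  48  51  50  46  47  47  50  90 138]
 [153 147 115  47  46  47  47  46  49  47  51  47  85]
 [153 150  95  48  53  45  51  50  42  43  50  52  38]
 [152 151 111  45  47  48  38  47  48  52  52  46  42]
 [151 151 150 
[... 2154 characters left out ...]
116  79  77  76  75  75 125 127 101 103  66 114  82  75  76]
 [104  80 110  78  76  78  78  74 127 128 107 105  73 101  83  75  78]
 [108  64 121  81  78  79  79  95 132 133 108 108  85 107  82  79  78]
 [116  71 117  90  78  78  79 132 133 127 107 104  84 112  80  80  80]
 [129  92  86 116  78  77  79 118 124 108 108  89  97  95  79  79  80]
 [132 115  64 104  87  90  74  78 100 104 103 103 110  81  80  82  81]
 [137 134  97  66  92 110  71  85  94  93 102 108  88  83  81  85  85]
 [138 139 138 122  77  76  94 108 103  97 119  85  84  86  83  84 103]
 [135 137 136 137 137 118  83  84  81  89  99 101  84  99  84 101 138]
 [134 134 134 134 133 133 133 134 133 135 135 136  97 134  97 134 134]]
```

```bash
cat >> h.py <<'E'
from plant import robot
from math import pi
def ori(yaw):
    # half-turn ambiguity: choose the one nearest the present joints
    return [pi,0,yaw]
def over(x,y,z,yaw):
    best=None
    q0=np.array(robot.sense()["joint_pos"])
    for k in(-1,0,1):
        q=robot.inverse_kinematics([x,y,z],ori(yaw+k*pi))
        if q is not None:
            c=abs(np.array(q)[6])+.3*np.abs(np.array(q)-q0).max()
            if best is None or c<best[0]: best=(c,yaw+k*pi,q)
    robot.move_joints(best[2]);return best[1]
def pick(x,y,zt,yaw,op,F=50,top=.2):
    robot.grip(op);over(x,y,top,yaw)
    robot.move_straight([x,y,zt+.03],vel=.25)
    c=robot.move_straight([x,y,zt],vel=.06,contact_N=8)
    robot.grip(0.0,strength=F);s=robot.sense()
    print("pick contact",c,"z",s["tcp_pos"][2],"op",s["opening"],"F",s["gripper_force"],"t",s["t"])
    robot.move_straight([x,y,top],vel=.25)
    print("held",robot.sense()["opening"],robot.sense()["wrist_force"])
def place(x,y,zt,yaw,op,top=.2):
    over(x,y,top,yaw)
    robot.move_straight([x,y,zt+.03],vel=.2)
    c=robot.move_straight([x,y,zt-.002],vel=.03,contact_N=5)
    s=robot.sense();print("place contact",c,s["tcp_pos"],s["wrist_force"])
    robot.grip(op);robot.move_straight([x,y,top],vel=.2);print("t",robot.sense()["t"])
def snap(n,name,crop=None):
    f=robot.grab_frame(n);I=f["image"][:,:,::-1]
    if crop: u0,v0,u1,v1=crop;I=I[v0:v1,u0:u1]
    s=min(800/I.shape[1],600/I.shape[0]);cv2.imwrite("pics/"+name,cv2.resize(I,None,fx=s,fy=s,interpolation=cv2.INTER_CUBIC));return f
MID=np.array([.631,-.006]);MAT=np.array([.6253,-.1253]);BY=-.047
E
python3 - <<'E'
from h import *
f=pickle.load(open("f0.pkl","rb"))["top"]
print("jar",ray(f,[390.3,226.9],.056))
S=cv2.cvtColor(f["image"],cv2.COLOR_RGB2HSV)[...,1]
q,a=blob((S<100).astype(np.uint8),248,270,14);print("drop",a,[(z,rect(ray(f,q,z))) for z in(.0,.02,.036)])
pick(.447,.359,.013,np.deg2rad(13.4),.85,F=60)
snap("wrist","w1.png")
E
```

```text
jar [[ 0.4639128  -0.31978316]]
drop 73 [(0.0, (array([591.8, 346.6]), array([32.5, 24. ]), 70.9)), (0.02, (array([589.3, 341.5]), array([32. , 23.7]), 70.9)), (0.036, (array([587.4, 337.3]), array([31.7, 23.4]), 70.9))]
pick contact False z 0.013709294077424706 op 0.5697096648913162 F 64.63455319404602 t 3.4
held 0.5699382464147252 [-0.94713961  0.34235515 -5.56593068]
```

View pics/w1.png

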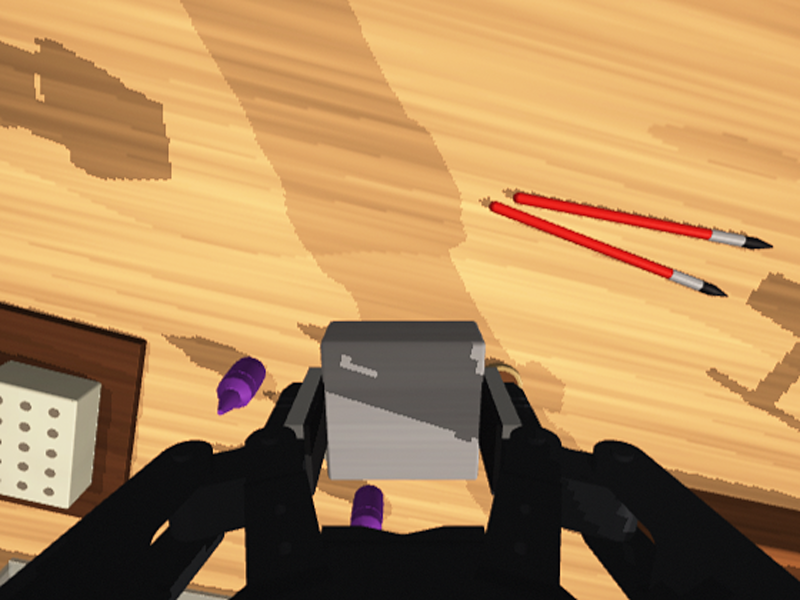

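The wrist picture shows the block held square between the pads, spanning (325–485, 322–478). I'll place it.

```bash
python3 - <<'E'
from h import *
place(*MAT,.0287,BY,.85)
f=snap("top","t1.png",(290,130,420,230))
S=cv2.cvtColor(f["image"],cv2.COLOR_RGB2HSV)[...,1]
q,a=blob((S<80).astype(np.uint8),463,252,18);w=ray(f,q,.035);print("block",a,w.mean(0),rect(w))
E
```

```text
place contact True [ 0.62502405 -0.12522217  0.02876434] [-0.28810111  0.35258978  5.85660784]
t 9.3667
block 1021 [ 0.63359842 -0.1152228 ] (array([ 625.2, -123.7]), array([108. , 108.9]), 89.2)
```

View pics/t1.png

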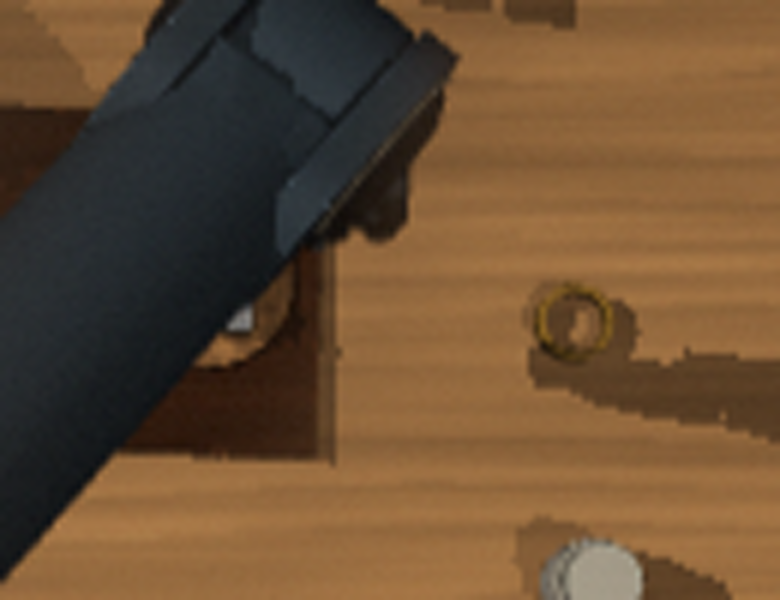

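The arm hides the block (only a corner shows, at (238,318)); the ring is clear at (573,322). I'll pick the ring, then check the block from there.

```bash
python3 - <<'E'
from h import *
pick(.6004,-.3168,.013,0,.75,F=30)
f=snap("top","t2.png",(270,130,410,235))
S=cv2.cvtColor(f["image"],cv2.COLOR_RGB2HSV)[...,1]
q,a=blob((S<80).astype(np.uint8),463,252,18);w=ray(f,q,.035);print("block",a,w.mean(0),rect(w))
snap("wrist","w2.png")
E
```

```text
pick contact False z 0.013624401519688113 op 0.44731844208264726 F 30.59882300269237 t 12.2333
held 0.4489904275324371 [-0.16713792  0.95373826 -1.20024235]
block 259 [ 0.62246677 -0.12355873] (array([ 623.5, -125.1]), array([49.3, 49.8]), 89.1)
```

View pics/t2.png

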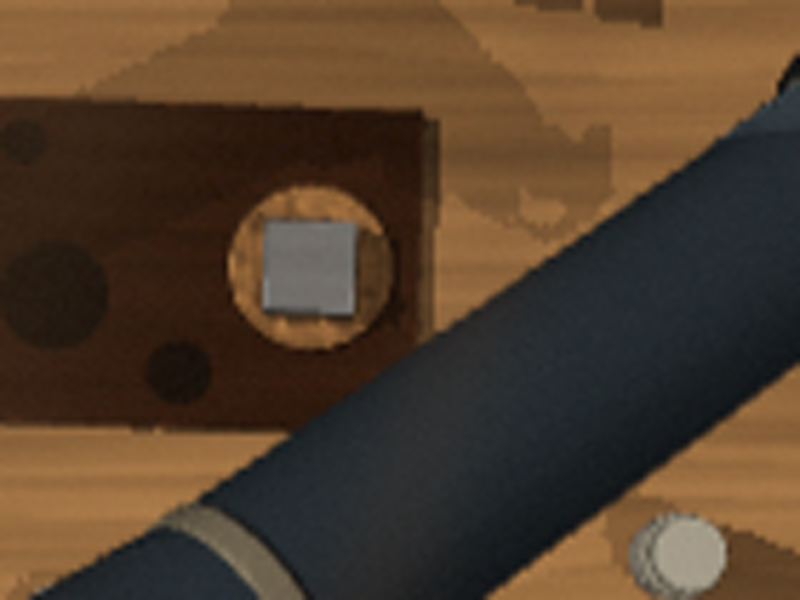

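View pics/w2.png

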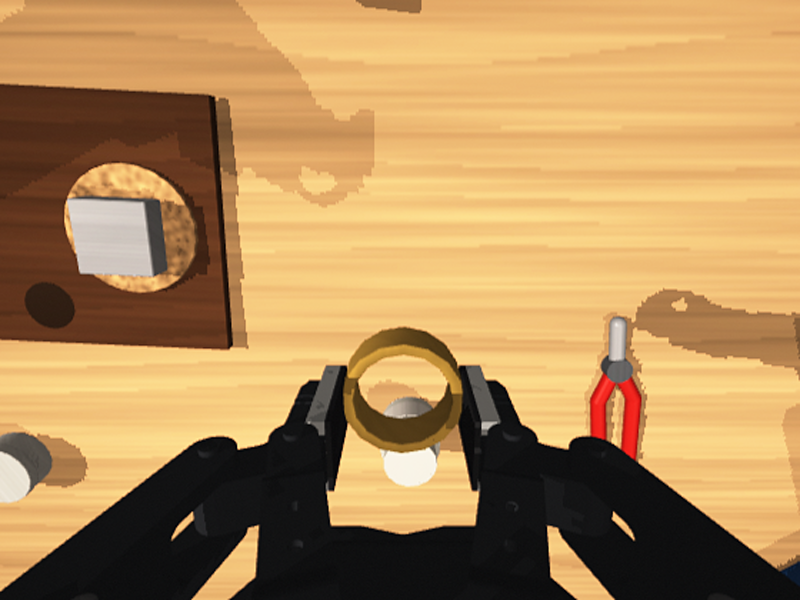

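In the top crop the block is centred on the mat at (308,268), and the wrist view shows the ring gripped on its diameter at (405,390). I'll place it and pick the jar.

```bash
python3 - <<'E'
from h import *
place(.6238,-.125,.0486,BY,.75)
pick(.464,-.320,.014,0,.85,F=35)
f=snap("top","t3.png",(270,130,410,235))
E
```

```text
place contact True [ 0.62355791 -0.12490494  0.04859114] [-0.22235503  0.52825382  3.94150713]
t 16.9917
pick contact False z 0.014510296795764585 op 0.527396067133901 F 35.95485114259645 t 20.0167
held 0.5268669426030514 [-0.78949578 -0.46276511 -0.9775379 ]
```

View pics/t3.png

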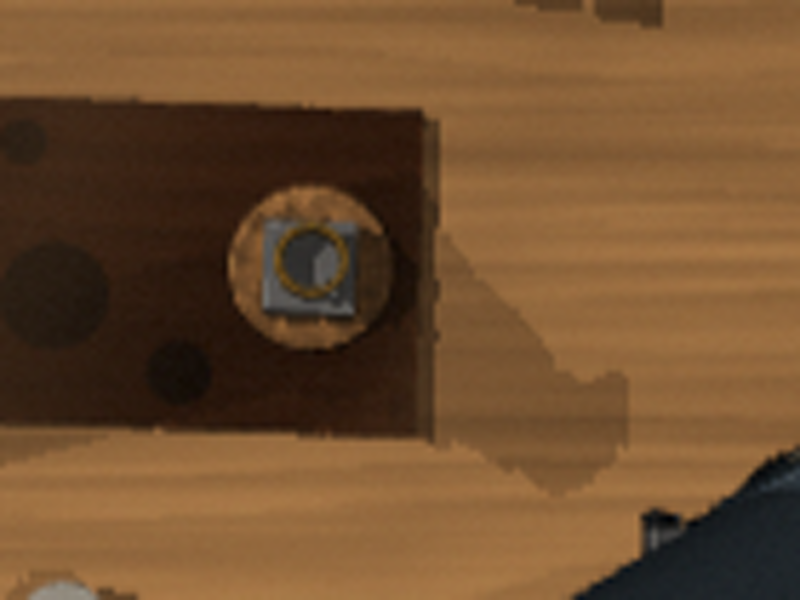

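The ring sits centred on the block, at (312,261). Next: place the jar, then pick the dropper with a narrow opening, along the axis clear of the purple bottles.

```bash
python3 - <<'E'
from h import *
place(*MID,.0245,BY,.85)
robot.grip(.55);over(.588,.340,.2,np.deg2rad(12))
snap("wrist","w3.png");snap("top","t4.png",(210,130,370,250))
E
```

```text
place contact True [ 0.63070617 -0.00597951  0.02454732] [-0.85654978  0.42305488  4.95137308]
t 25.5083
```

View pics/w3.png

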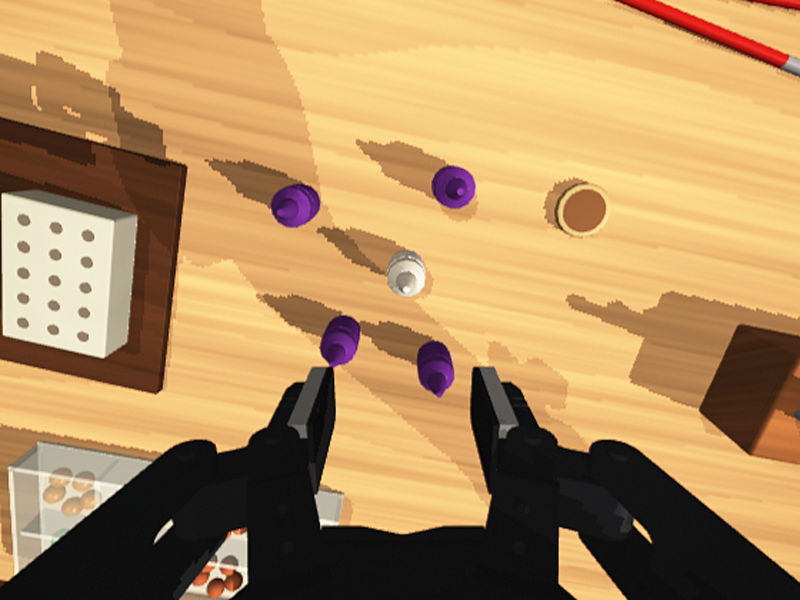

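View pics/t4.png

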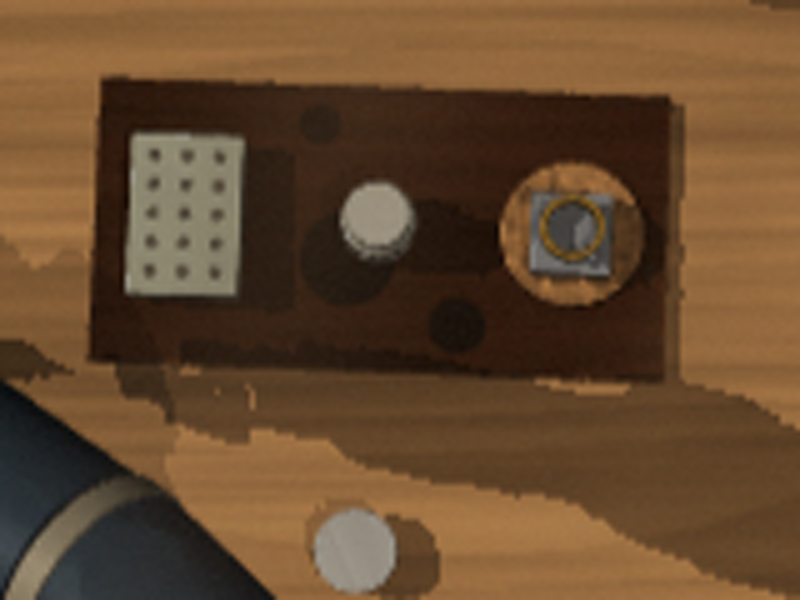

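The wrist view shows the white dropper at (405,275) with its tip at (404,285), and the purple bottles clear of the closing line. The top crop shows the jar standing with its cap at (378,214). I'll cross-check the positions, then pick and place.

```bash
python3 - <<'E'
from h import *
f=robot.grab_frame("wrist");g=robot.grab_frame("top")
a=ray(f,np.array([404.5,285])*.7-.15,.061)[0];b=ray(f,np.array([407,264])*.7,.025)[0]
j=ray(g,[210+378/5-.4,130+214/5-.4],.066)[0];print("tip",a,"body",b,"jar",j)
p=a
assert np.hypot(*(p-[.588,.340]))<.01
pick(*p,.018,np.deg2rad(12),.55,F=25)
snap("wrist","w4.png")
E
```

```text
tip [0.5869808  0.33936958] body [0.58212744 0.3403204 ] jar [ 0.63135704 -0.00620853]
pick contact False z 0.018532441310440136 op 0.2895586541368469 F 24.742414684660616 t 29.9417
held 0.29860370917389834 [-1.06858025 -0.12863088 -0.17027812]
```

View pics/w4.png

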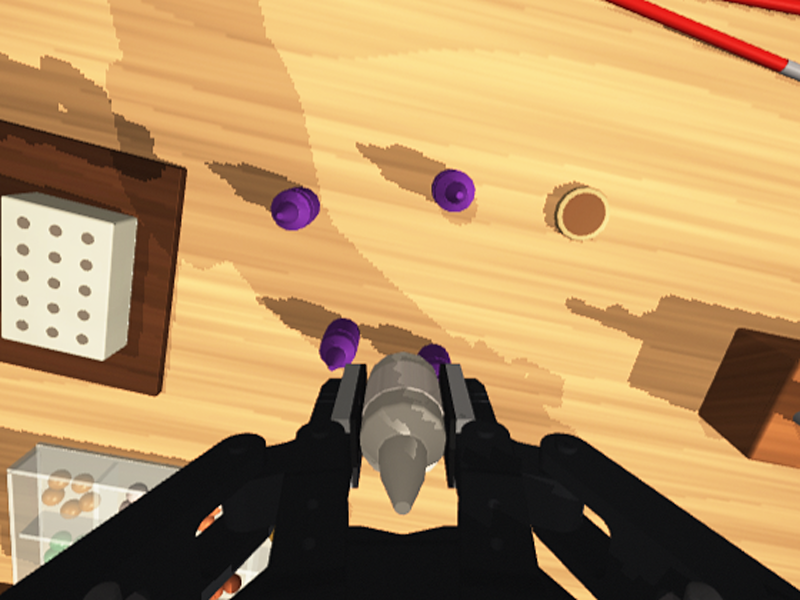

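The dropper is held upright between the pads, with its tip at (403,510). I'll place it behind the jar.

```bash
python3 - <<'E'
from h import *
p=np.array([.631,-.006])+.058*np.array([np.cos(BY),np.sin(BY)])
place(*p,.0285,BY,.55)
over(.50,.40,.25,0)
snap("top","t5.png",(210,130,370,250));snap("side","s5.png",(180,160,390,320))
E
```

```text
place contact True [ 0.68861176 -0.00872573  0.0284611 ] [-0.00565116  0.53890035  3.74880892]
t 35.3667
```

View pics/t5.png

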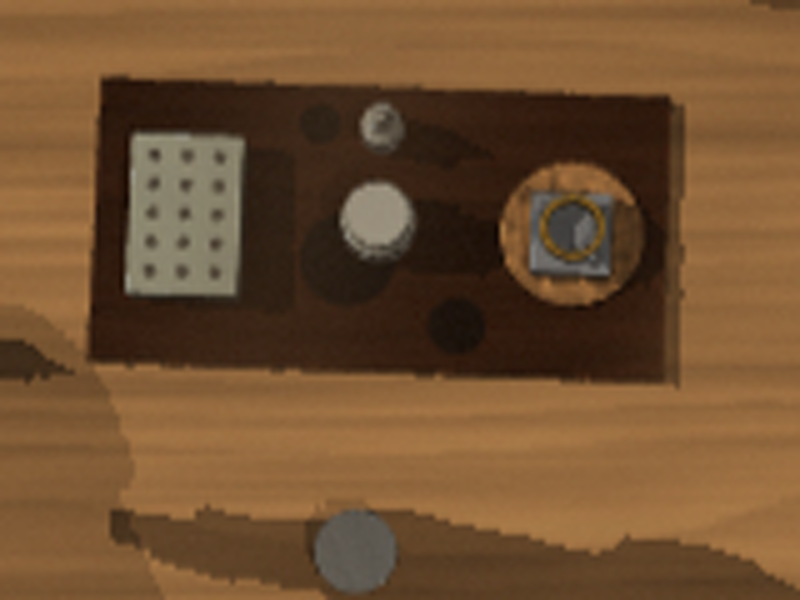

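View pics/s5.png

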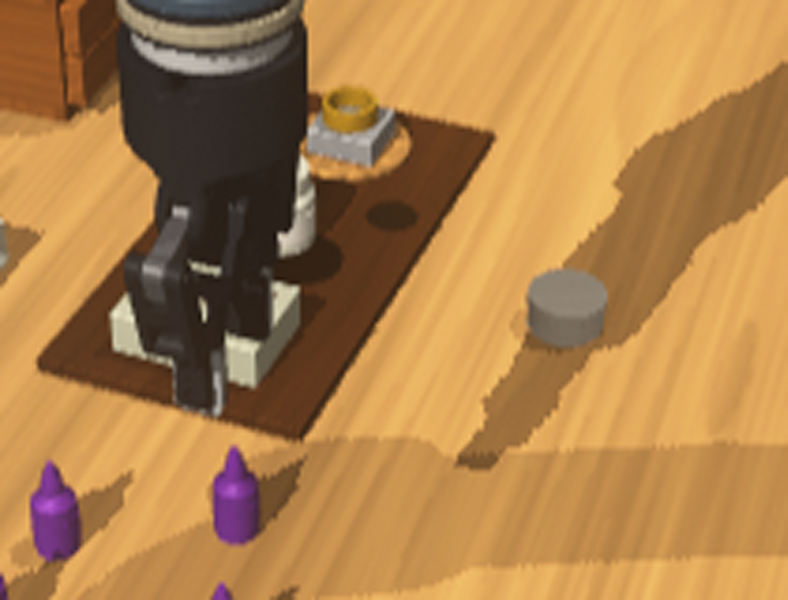

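The top crop shows the dropper upright at (382,128), straight behind the jar at (378,214), with the ring centred on the block. The side view agrees. I'm handing in.

```bash
python3 -c "
from plant import robot
print(robot.close_job())"
```

```text
the job is handed in; nothing more can be done
None
```

I placed the block, ring, jar and dropper in the required order and handed the job in at about 35 s; the final top view shows all four upright and in position, but no verdict was returned.

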